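# Put the filter cubes away and show the green one to the inspection camera

### The arm

A 6-joint arm with a two-finger parallel gripper is mounted at the origin on the work surface. World frame = base frame: x ahead of the robot, y to its left, z up, the work surface at z = 0. Lengths are in m, angles in rad, forces in N, time in s.
With the tool pointing down it reaches from about 0.4 to 0.825 m from the base axis. Payload 7 kg.
Tool frame: the origin (TCP) lies at the very end of the fingers, on their centre line; the grasp point (between the pads) lies 19 mm behind it; z points along the fingers, y is the line along which they close (so a half turn about z gives the same grasp; the last joint's range is limited). The gripper opens to 88 mm and grips with 3 to 60 N. Pads are 19 mm wide; open, the fingers measure 130 mm over their backs; the gripper's body (78 mm by 193 mm) begins 47 mm behind the grasp point.
Start: joints at [1.609, 0.359, 0.012, 0, -1.224, -0.288], TCP at [0.167, 0.654, 0.227] pointing down, gripper open.
Joint ranges: [-3.07, 3.07], [-1.43, 2.12], [-1.02, 1.25], [-3.03, 1.67], [-3.05, -0], [-3.03, 3.03]. Speed limits (rad/s): [2.39, 2.39, 3.01, 3.14, 3.14, 3.14].

### API

Orientations are given as [roll, pitch, yaw] about the fixed x, y, z axes, in that order (R = Rz(yaw) Ry(pitch) Rx(roll)).
In Python, from station import arm gives the robot as it stands. The module is installed in compiled form; this text tells all that it offers.
- The arm moves only by the shell command python3 -m crank 'ROWS' [FORCE]. ROWS is JSON, a list of rows, each an object of numbers: "dx", "dy", "dz": the shift along the world's x, y, z in m; "twist": the turn about the world's z in degrees; "grip": the opening, from -1 (shut) to 1 (fully open). A call has exactly 5 rows; each row is the pose to reach, as a shift and turn from the pose commanded when the call began; what a row does not reach only later rows make up. A row lasts 1/12 s, in which the tool goes at most 41.7 mm and 7.16 degrees, less where a joint would pass 70% of its speed; a pose out of reach is approached as far as the arm can. A call with a gripper value outside its range is refused whole. The fingers move at their own pace and stop on an object; FORCE is the grip in N (left out, the last holds). Time passes only in rows, so rows that repeat a pose let the fingers close, or fill a call up. It gives the time, the measured TCP pose, the force, the opening and the grip force at its end, in the units of the state.
- arm.get_state(): the state, without advancing time (a new reading comes with each control period).
- arm.grab_frame(name): name is "side" or "top"; returns the picture (400x640x3 uint8, red, green, blue); there is no depth.
- arm.get_calibration(name): a dict with "fx", "fy", "cx", "cy" (pixels), "cam_to_world" (4x4, takes a point from camera to world coordinates). Camera axes: x right, y down, z forward; pixel columns grow to the right and rows downward; lengths in m; the calibration is good to about 2 mm. A picture is of the moment at which its call begins. get_calibration takes no time and is no camera call.
- arm.job_done(): hands the job in; it is judged then, once.
The state is a dict: "t": time; "q": joint angles; "qd": joint speeds; "joint_efforts": joint torques, N m; "eef_pos": TCP position; "ee_rot": TCP orientation; "force": force on the tool from outside, world axes, zero at the start; "moment": the same for the moment, N m; "width": finger opening in m; "gripper_force": force on a finger pad.
Only numpy, scipy, OpenCV 4.12 (cv2) and the standard library are available. Lean on these libraries where they do the work, as an engineer would, in place of code of your own. Each camera call takes 0.05 s, during which the arm holds its last target. There are 200 camera calls.

### The job

Put the loose blue and red filter cubes upright into the two empty cells of the divided filter case, one per cell, setting them down rather than dropping them. Then lift the green cube out of the case and hold it up to the inspection camera for the dust check: top side up, its window facing squarely into the lens along the camera's downward-tilted line of sight, centred, 100 mm in front of the lens; finish while still holding it there, with the other three cubes standing in the case. Keep the fingers off the filter windows, touch nothing of the camera, and do not push about the other things on the bench.

Things in the scene. Friction and masses are not known exactly. Their poses are not given: they have to be found in the camera images.
- blue_cube_center (a point): blue filter cube of a fluorescence microscope; stands loose on the bench to the right. Black, 32 (x) x 40 (y) x 44 mm (z), 0.11 kg, blue top plate with white dot on the window side; round window (27 mm) on the +x face, 1.5 mm proud. Hold it by the plain +-y sides. Point: cube's centre, 22 mm above its underside; x out of the window, z up
- blue_cube_window: the round filter window (glass in its ring, 27 mm diameter) of the blue cube, to be kept free of fingers. Origin: centre of its outer surface, 17.5 mm from the cube's centre along the cube's x and 2 mm below it; axes as the cube's
- red_cube_center (a point): red filter cube of a fluorescence microscope; stands loose on the bench to the right. Black, 32 (x) x 40 (y) x 44 mm (z), 0.11 kg, red top plate with white dot on the window side; round window (27 mm) on the +x face, 1.5 mm proud. Hold it by the plain +-y sides. Point: cube's centre, 22 mm above its underside; x out of the window, z up
- red_cube_window: the round filter window (glass in its ring, 27 mm diameter) of the red cube, to be kept free of fingers. Origin: centre of its outer surface, 17.5 mm from the cube's centre along the cube's x and 2 mm below it; axes as the cube's
- green_cube_center (a point): green filter cube of a fluorescence microscope; stands in a cell of the case, its window facing the case's +y end; the cube to present. Black, 32 (x) x 40 (y) x 44 mm (z), 0.11 kg, green top plate with white dot on the window side; round window (27 mm) on the +x face, 1.5 mm proud. Hold it by the plain +-y sides. Point: cube's centre, 22 mm above its underside; x out of the window, z up
- green_cube_window: the round filter window (glass in its ring, 27 mm diameter) of the green cube, to be kept free of fingers. Origin: centre of its outer surface, 17.5 mm from the cube's centre along the cube's x and 2 mm below it; axes as the cube's
- yellow_cube_center (a point): yellow filter cube of a fluorescence microscope; stands in another cell of the case; a bystander that stays there. Black, 32 (x) x 40 (y) x 44 mm (z), 0.11 kg, yellow top plate with white dot on the window side; round window (27 mm) on the +x face, 1.5 mm proud. Hold it by the plain +-y sides. Point: cube's centre, 22 mm above its underside; x out of the window, z up
- yellow_cube_window: the round filter window (glass in its ring, 27 mm diameter) of the yellow cube, to be kept free of fingers. Origin: centre of its outer surface, 17.5 mm from the cube's centre along the cube's x and 2 mm below it; axes as the cube's
- filter_case: grey filter case, fixed: a row of four cells along its y, 58 (x) x 185 mm (y); floor 6 mm, walls and 5 mm dividers 20 mm above the bench; cells 48 (x) x 40 mm (y) inside. Lid folded flat behind (x 31 to 93 mm, 18 mm high). Origin: on the bench under the row's middle. Cubes stand in it with their x along the row (case y), either way round
- cell0 (a point): cell 0 of the case (0 at its -y end, 45 mm apart; the row's order is 0,1,2,3): the point where the centre of a seated cube lies, 28 mm above the bench. At the start two of the four cells are empty; the green and yellow cubes stand in the others. Axes as the case's
- cell1 (a point): cell 1 of the case (0 at its -y end, 45 mm apart; the row's order is 0,1,2,3): the point where the centre of a seated cube lies, 28 mm above the bench. At the start two of the four cells are empty; the green and yellow cubes stand in the others. Axes as the case's
- cell2 (a point): cell 2 of the case (0 at its -y end, 45 mm apart; the row's order is 0,1,2,3): the point where the centre of a seated cube lies, 28 mm above the bench. At the start two of the four cells are empty; the green and yellow cubes stand in the others. Axes as the case's
- cell3 (a point): cell 3 of the case (0 at its -y end, 45 mm apart; the row's order is 0,1,2,3): the point where the centre of a seated cube lies, 28 mm above the bench. At the start two of the four cells are empty; the green and yellow cubes stand in the others. Axes as the case's
- cam_stand: inspection camera on a fixed stand: base plate 130 x 110 x 14 mm, post 18 mm thick and 334 mm tall behind the camera (44 mm housing, lens with 66 mm ring light, 270 mm above the bench). Origin: on the bench under the housing; it looks to the stand's -x side. Not to be touched
- focus (a point): point on the optical axis 100 mm in front of the lens, about 212 mm above the bench. x points from here straight back into the lens, 20 degrees up from level (the camera looks along -x, 20 degrees down); y level, z upwards. A cube shown properly has its window's centre here and its x, y, z parallel to these
- oil_bottle: small amber immersion-oil dropper bottle, 30 mm across, 62 mm tall; bystander. Origin: centre of its underside
- canister: clear objective canister with black cap, 43 mm across, 68 mm tall; bystander. Origin: centre of its underside
- slide_box: blue slide box, 82 x 132 x 35 mm; bystander. Origin: centre of its underside
- pen_mug: white mug 80 mm across and 95 mm tall with pens and orange scissors reaching to about 160 mm; bystander. Origin: centre of its underside
- mouse: computer mouse, 105 x 60 x 30 mm, on a round blue pad; bystander. Origin: centre of its underside
- blower: red rubber air blower standing on its foot, 58 mm across, 122 mm tall, nozzle up; bystander. Origin: centre of its underside

How it is judged:
On the way:
1. the blue and the red cube stand upright, each in a cell of its own, let go, the green and yellow cubes still in theirs ((distance between blue_cube_center and cell0 below 0.01 m or distance between blue_cube_center and cell1 below 0.01 m or distance between blue_cube_center and cell2 below 0.01 m or distance between blue_cube_center and cell3 below 0.01 m) and angle between each of blue_cube_center, red_cube_center, green_cube_center, yellow_cube_center's own z axis and vertical below 0.15 rad and (distance between red_cube_center and cell0 below 0.01 m or distance between red_cube_center and cell1 below 0.01 m or distance between red_cube_center and cell2 below 0.01 m or distance between red_cube_center and cell3 below 0.01 m) and (distance between green_cube_center and cell0 below 0.01 m or distance between green_cube_center and cell1 below 0.01 m or distance between green_cube_center and cell2 below 0.01 m or distance between green_cube_center and cell3 below 0.01 m) and (distance between yellow_cube_center and cell0 below 0.01 m or distance between yellow_cube_center and cell1 below 0.01 m or distance between yellow_cube_center and cell2 below 0.01 m or distance between yellow_cube_center and cell3 below 0.01 m) and contact force between the fingers and blue_cube below 0.05 N and contact force between the fingers and red_cube below 0.05 N), for 0.2 s.
At the end, for the whole second after the job is handed in: Green cube held still in the air: window centre within 15 mm of the point 100 mm in front of the lens, facing it within 10 degrees, top side up within 10 degrees of the camera's upright. Blue, red, yellow cubes upright (8 degrees), each in its own cell (10 mm) ((distance between blue_cube_center and cell0 below 0.01 m or distance between blue_cube_center and cell1 below 0.01 m or distance between blue_cube_center and cell2 below 0.01 m or distance between blue_cube_center and cell3 below 0.01 m) and angle between each of blue_cube_center, red_cube_center, yellow_cube_center's own z axis and vertical below 0.15 rad and (distance between red_cube_center and cell0 below 0.01 m or distance between red_cube_center and cell1 below 0.01 m or distance between red_cube_center and cell2 below 0.01 m or distance between red_cube_center and cell3 below 0.01 m) and (distance between yellow_cube_center and cell0 below 0.01 m or distance between yellow_cube_center and cell1 below 0.01 m or distance between yellow_cube_center and cell2 below 0.01 m or distance between yellow_cube_center and cell3 below 0.01 m) and distance between green_cube_window and focus below 0.015 m and x of green_cube_center in the frame of focus below -0.008 m and angle between the x axis of green_cube_center and the x axis of focus, either way round below 0.175 rad and angle between the z axis of green_cube_center and the z axis of focus, either way round below 0.175 rad and angle between green_cube_center's own z axis and vertical below 0.7 rad and contact force between the fingers and green_cube above 0.5 N and linear speed of green_cube below 0.03 m/s and contact force between green_cube and cam_stand below 0.05 N and contact force between green_cube and filter_case below 0.05 N); the arm keeps its last pose, push and grip.
It fails at once if a filter cube is dropped (falls free at over 0.5 m/s) ((contact force between the fingers and blue_cube below 0.02 N and linear speed of blue_cube above 0.5 m/s) or (contact force between the fingers and red_cube below 0.02 N and linear speed of red_cube above 0.5 m/s) or (contact force between the fingers and green_cube below 0.02 N and linear speed of green_cube above 0.5 m/s) or (contact force between the fingers and yellow_cube below 0.02 N and linear speed of yellow_cube above 0.5 m/s)).
It fails at once if the fingers press on a filter window (contact force between the fingers and blue_cube_window above 0.5 N or contact force between the fingers and red_cube_window above 0.5 N or contact force between the fingers and green_cube_window above 0.5 N or contact force between the fingers and yellow_cube_window above 0.5 N).
It fails at once if the inspection camera or its stand is touched (over 1 N) (contact force between cam_stand and anything else above 1 N).
It fails at once if another thing on the bench is pushed more than 30 mm or tipped (distance of any of oil_bottle, canister, slide_box, pen_mug, mouse, blower from where it was at the start of the episode above 0.03 m or angle between any of oil_bottle, canister, slide_box, pen_mug, mouse, blower's own z axis and vertical above 0.35 rad).
It also fails if it takes over 56 s, if anything falls off the work surface, if the arm or the gripper's body presses on something with over 40 N, if the wrist force passes 120 N, or if a joint passes its speed limit or range.

## Working session

There is one attempt and no reset: what is moved stays moved. The work goes in short steps, Python scripts to look and compute and a shell command to move; the robot and the scene stay as the last step left them, time stands still between calls to the robot, and variables do not carry over. Pictures are saved under pics/ and viewed, at most 10 in all, crops included, and the job is handed in when it is done.

```bash
mkdir -p pics; cat > h.py <<'E'
import numpy as np,cv2
from station import arm
from scipy.spatial.transform import Rotation as R
def ray(cam,u,v):
    c=arm.get_calibration(cam);M=np.array(c["cam_to_world"])
    d=M[:3,:3]@np.array([(u-c["cx"])/c["fx"],(v-c["cy"])/c["fy"],1]);return M[:3,3],d
def at_z(cam,u,v,z):
    o,d=ray(cam,u,v);return (o+d*(z-o[2])/d[2]).round(4)
def proj(cam,p):
    c=arm.get_calibration(cam);M=np.array(c["cam_to_world"])
    q=(np.atleast_2d(p)-M[:3,3])@M[:3,:3];return np.c_[c["fx"]*q[:,0]/q[:,2]+c["cx"],c["fy"]*q[:,1]/q[:,2]+c["cy"]].round(1)
def snap(cam,name,crop=None,s=1):
    f=arm.grab_frame(cam)[:,:,::-1]
    if crop: x0,y0,x1,y1=crop;f=f[y0:y1,x0:x1]
    cv2.imwrite(f"pics/{name}.png",cv2.resize(f,None,fx=s,fy=s,interpolation=cv2.INTER_CUBIC));return f
E
python3 - <<'E'
from h import *
for c in("top","side"):
    snap(c,c+"0",s=1.25);k=arm.get_calibration(c);print(k["fx"],k["cx"],k["cy"],np.round(k["cam_to_world"],3).tolist())
s=arm.get_state();print(s["eef_pos"],s["ee_rot"],s["t"],s["width"])
E
```

```text
407.38328616528395 320.6199458183042 193.385204554881 [[0.016, -0.989, 0.146, 0.414], [-1.0, -0.019, -0.014, -0.062], [0.017, -0.145, -0.989, 1.239], [0.0, 0.0, 0.0, 1.0]]
515.2478415678113 326.15439849884973 199.5330568194307 [[0.753, -0.486, 0.443, -0.041], [-0.658, -0.568, 0.494, -0.767], [0.012, -0.664, -0.748, 1.216], [0.0, 0.0, 0.0, 1.0]]
[0.16677139 0.65364613 0.22571166] [ 3.14012616e+00 -1.45193378e-04 -2.49843560e-01] 0.1 0.08770425334263025
```

View pics/top0.png

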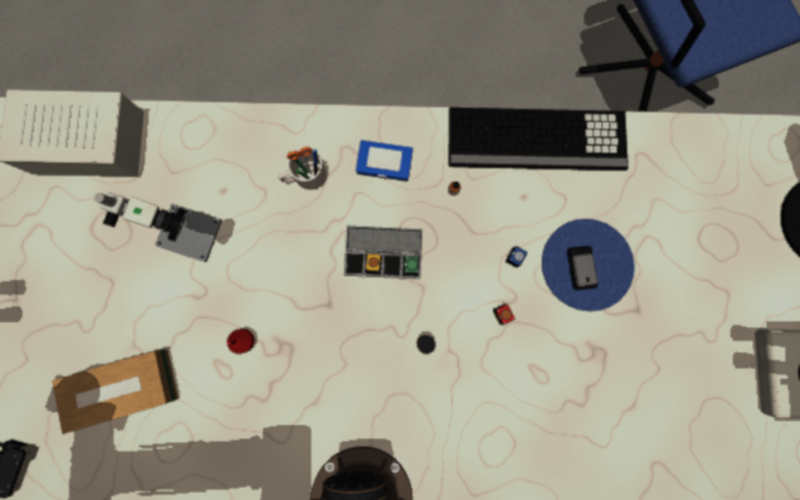

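View pics/side0.png

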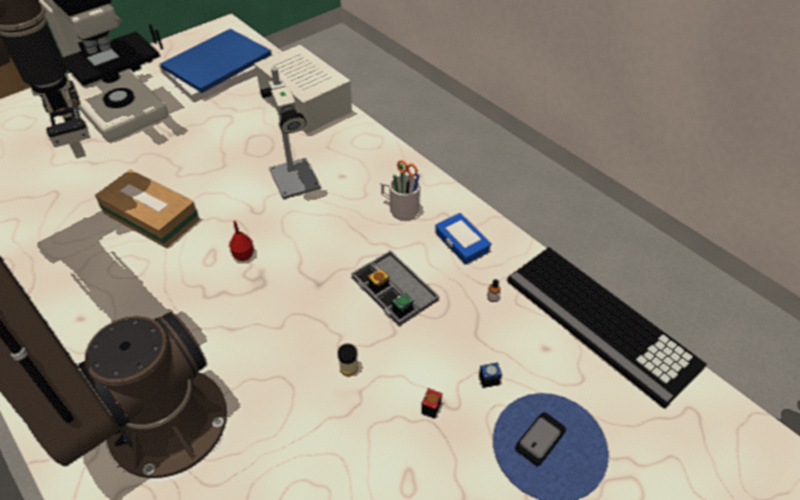

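```bash
python3 - <<'E'
from h import *
snap("top","a",(270,175,430,275),5)
f=arm.grab_frame("top")[:,:,::-1][145:215,70:200];g=arm.grab_frame("side")[:,:,::-1]
r=lambda i,w,h:cv2.resize(i,(w,h),interpolation=cv2.INTER_CUBIC)
a=np.vstack([r(f,520,280),r(g[200:340,270:410][:70],520,260)])
b=r(g[45:165,205:265],270,540)
cv2.imwrite("pics/b.png",np.hstack([a,b]))
E
```

```text
(no output)
```

View pics/a.png

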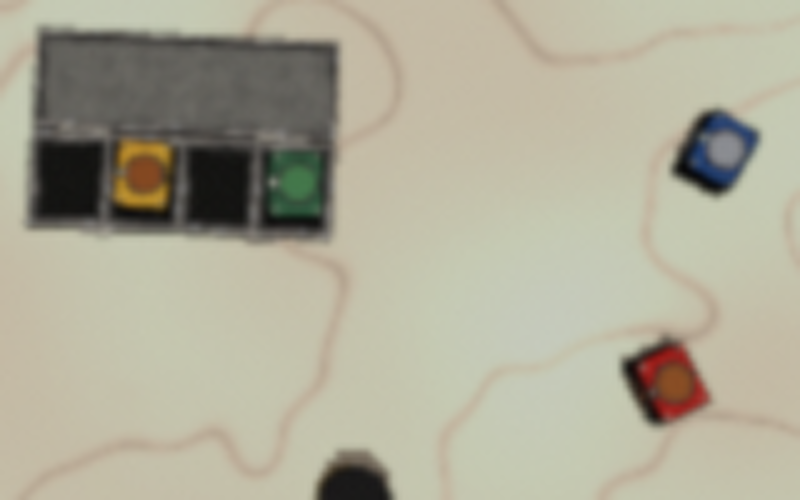

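View pics/b.png

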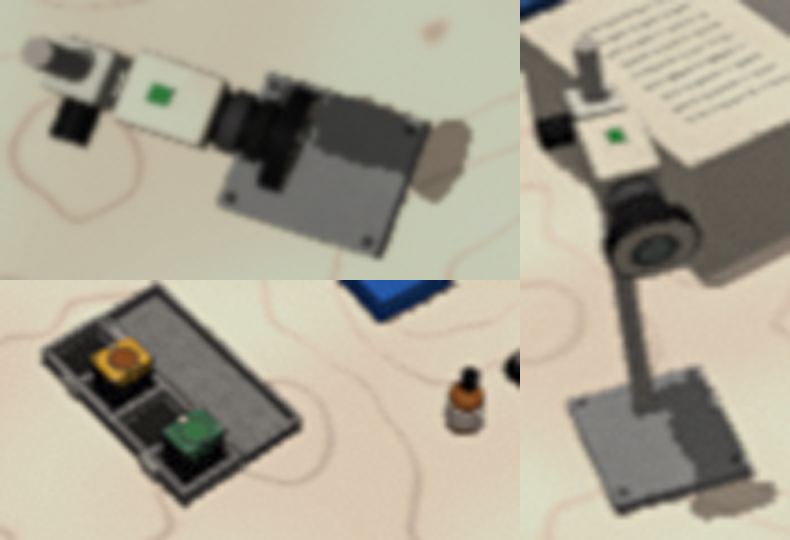

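```bash
python3 - <<'E'
from h import *
F={c:arm.grab_frame(c) for c in("top","side")}
def rect(cam,hue,box,z):
    x0,y0,x1,y1=box;f=cv2.resize(F[cam][y0:y1,x0:x1],None,fx=8,fy=8,interpolation=cv2.INTER_CUBIC)
    h=cv2.cvtColor(f,cv2.COLOR_RGB2HSV);m=np.zeros(h.shape[:2],np.uint8)
    for a,b in hue: m|=((h[...,0]>=a)&(h[...,0]<=b)&(h[...,1]>110)&(h[...,2]>60)).astype(np.uint8)
    cs,_=cv2.findContours(m,0,2);c=max(cs,key=cv2.contourArea)
    P=np.array([at_z(cam,(u+.5)/8-.5+x0,(v+.5)/8-.5+y0,z)[:2] for u,v in cv2.convexHull(c)[:,0]])
    r=cv2.minAreaRect((P*1000).astype(np.float32));return np.round(r[0],1),np.round(r[1],1),round(r[2],1)
boxs={"blue":((400,190,430,220),(375,280,410,320)),"red":((388,235,418,265),(330,305,360,340)),"green":((320,195,340,222),(308,230,335,255)),"yellow":((290,198,308,222),(290,210,315,232))}
H={"blue":[(100,130)],"red":[(0,12),(168,180)],"green":[(45,90)],"yellow":[(5,35)]}
for n in boxs:
    z=.044 if n in("blue","red") else .05
    for i,c in enumerate(("top","side")): print(n,c,rect(c,H[n],boxs[n][i],z))
p=lambda u,v:(270+(u+.5)/5-.5,175+(v+.5)/5-.5)
for n,(u,v),z in(("lidTL",(38,30),.018),("lidTR",(336,42),.018),("BR",(328,240),.02),("BL",(28,226),.02)): print(n,at_z("top",*p(u,v),z))
T=[]
for c,b in(("top",boxs["blue"][0]),("top",boxs["red"][0]),("side",boxs["blue"][1]),("side",boxs["red"][1])):
    x0,y0,x1,y1=b;T.append(cv2.resize(F[c][y0:y1,x0:x1,::-1],(390,300),interpolation=cv2.INTER_CUBIC))
cv2.imwrite("pics/c.png",np.vstack([np.hstack(T[:2]),np.hstack(T[2:])]))
E
```

```text
blue top (array([ 552. , -349.2]), array([30.1, 14.4]), 51.1)
blue side (array([ 552.3, -355.3]), array([30.5, 17. ]), 71.0)
red top (array([ 424.9, -324.3]), array([40.5, 32.1]), 25.8)
red side (array([ 425.9, -327.7]), array([39., 32.]), 27.6)
green top (array([ 520.5, -104.7]), array([ 4., 15.]), 0.8)
green side (array([ 540.2, -105. ]), array([15.6, 15.4]), 84.1)
yellow top (array([539.9, -14.3]), array([35.6, 40.7]), 87.1)
yellow side (array([541.7, -15.7]), array([41.2, 41.1]), 87.7)
lidTL [0.6303 0.0531 0.018 ]
lidTR [ 0.6264 -0.1282  0.018 ]
BR [ 0.5056 -0.1246  0.02  ]
BL [0.5108 0.0551 0.02  ]
```

View pics/c.png

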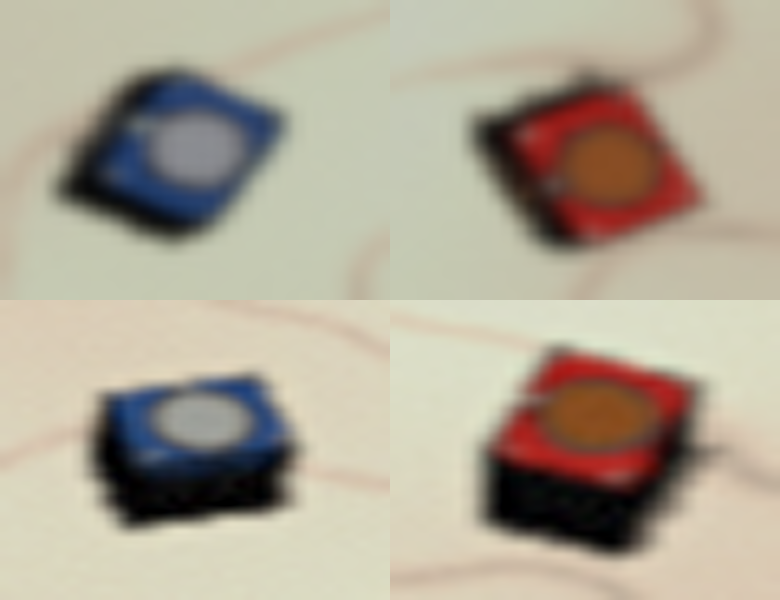

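```bash
python3 - <<'E'
from h import *
p=lambda u,v:(270+(u+.5)/5-.5,175+(v+.5)/5-.5)
q=lambda u,v:(70+(u+.5)/4-.5,145+(v+.5)/4-.5)
s=lambda u,v:(205+(u-520+.5)/4.5-.5,45+(v+.5)/4.5-.5)
b=lambda u,v:(400+(u+.5)/13-.5,190+(v+.5)/10-.5)
bs=lambda u,v:(375+(u+.5)*35/390-.5,280+(v-300+.5)*40/300-.5)
print("blue top",[at_z("top",*b(*k),.044)[:2] for k in((170,72),(285,118),(195,222),(95,165),(197,148))])
print("blue side",[at_z("side",*bs(*k),.044)[:2] for k in((262,378),(292,440),(150,470),(105,395),(205,418))])
print("dividers",[at_z("top",*p(u,180),.02)[:2] for u in(32,107,182,255,331)])
print("discs g,y",at_z("top",*p(297,182),.05),at_z("top",*p(144,174),.05))
print("base",[at_z("top",*q(*k),.014)[:2] for k in((272,72),(430,122),(380,257),(220,203))])
print("base side",[at_z("side",*s(*k),.014)[:2] for k in((570,402),(700,370),(750,475),(620,513))])
def tri(a,c):
    o1,d1=ray("top",*q(*a));o2,d2=ray("side",*s(*c))
    t=np.linalg.lstsq(np.c_[d1,-d2],o2-o1,rcond=None)[0];A,B=o1+d1*t[0],o2+d2*t[1];return ((A+B)/2).round(4),round(np.linalg.norm(A-B),4)
print("mark",tri((160,95),(615,135)),"lens",tri((290,140),(655,247)), "post top",tri((38,50),(588,45)))
E
```

```text
blue top [array([ 0.5848, -0.3529]), array([ 0.5715, -0.379 ]), array([ 0.5401, -0.3578]), array([ 0.5566, -0.3352]), array([ 0.5621, -0.3587])]
blue side [array([ 0.5877, -0.3563]), array([ 0.5749, -0.3782]), array([ 0.5412, -0.3647]), array([ 0.5546, -0.3369]), array([ 0.5658, -0.3587])]
dividers [array([0.5385, 0.0536]), array([0.5393, 0.0086]), array([ 0.5401, -0.0364]), array([ 0.5409, -0.0803]), array([ 0.5417, -0.126 ])]
discs g,y [ 0.5371 -0.1045  0.05  ] [ 0.5401 -0.0147  0.05  ]
base [array([0.6784, 0.4803]), array([0.642 , 0.3579]), array([0.5382, 0.3883]), array([0.5769, 0.511 ])]
base side [array([0.5791, 0.5097]), array([0.6781, 0.4756]), array([0.6367, 0.3517]), array([0.5389, 0.3807])]
mark (array([0.603 , 0.4175, 0.2984]), np.float64(0.0026)) lens (array([0.5881, 0.3621, 0.245 ]), np.float64(0.0051)) post top (array([0.6206, 0.4686, 0.3352]), np.float64(0.0039))
```

The pictures show the row with green in cell 0 and yellow in cell 2, so cells 1 and 3 are empty. From them I get:
- Blue is at about (0.564, -0.358), its window facing about 59°.
- Red is at about (0.4255, -0.326), its window facing about 116.5°.
- The case's row centre is at about (0.5385, -0.0367), yaw -1.7°.
- The focus is at about (0.559, 0.273, 0.212), heading about 72.7°. The triangulated lens height of 0.245 fits the 0.246 it must be.

Red comes first.

```bash
python3 -m crank '[{"dx":0.022,"dy":-0.035,"twist":-5,"grip":1},{"dx":0.044,"dy":-0.07,"twist":-10,"grip":1},{"dx":0.066,"dy":-0.105,"twist":-15,"grip":1},{"dx":0.088,"dy":-0.14,"twist":-20,"grip":1},{"dx":0.11,"dy":-0.175,"twist":-25,"grip":1}]'
python3 -m crank '[{"dx":0.022,"dy":-0.035,"twist":-5,"grip":1},{"dx":0.044,"dy":-0.07,"twist":-10,"grip":1},{"dx":0.066,"dy":-0.105,"twist":-15,"grip":1},{"dx":0.088,"dy":-0.14,"twist":-20,"grip":1},{"dx":0.1,"dy":-0.175,"twist":-24,"grip":1}]'
python3 -m crank '[{"dx":0.02,"dy":-0.035,"grip":1},{"dx":0.04,"dy":-0.07,"grip":1},{"dx":0.06,"dy":-0.11,"grip":1},{"dx":0.07,"dy":-0.15,"grip":1},{"dx":0.08,"dy":-0.19,"grip":1}]'
```

```text
invalid input at $[0]: expected keys dx, dy, dz, twist, grip
invalid input at $[0]: expected keys dx, dy, dz, twist, grip
invalid input at $[0]: expected keys dx, dy, dz, twist, grip
```

```bash
python3 -m crank '[{"dx":0.022,"dy":-0.035,"dz":0,"twist":-5,"grip":1},{"dx":0.044,"dy":-0.07,"dz":0,"twist":-10,"grip":1},{"dx":0.066,"dy":-0.105,"dz":0,"twist":-15,"grip":1},{"dx":0.088,"dy":-0.14,"dz":0,"twist":-20,"grip":1},{"dx":0.11,"dy":-0.175,"dz":0,"twist":-25,"grip":1}]'
python3 -m crank '[{"dx":0.022,"dy":-0.035,"dz":0,"twist":-5,"grip":1},{"dx":0.044,"dy":-0.07,"dz":0,"twist":-10,"grip":1},{"dx":0.066,"dy":-0.105,"dz":0,"twist":-15,"grip":1},{"dx":0.088,"dy":-0.14,"dz":0,"twist":-20,"grip":1},{"dx":0.1,"dy":-0.175,"dz":0,"twist":-24,"grip":1}]'
python3 -m crank '[{"dx":0.02,"dy":-0.035,"dz":0,"twist":0,"grip":1},{"dx":0.04,"dy":-0.07,"dz":0,"twist":0,"grip":1},{"dx":0.06,"dy":-0.11,"dz":0,"twist":0,"grip":1},{"dx":0.07,"dy":-0.15,"dz":0,"twist":0,"grip":1},{"dx":0.08,"dy":-0.19,"dz":0,"twist":0,"grip":1}]'
```

```text
t: 0.77
eef_pos: [0.2775, 0.4773, 0.2266]
ee_rot: [-3.141, 0.0, -0.69]
force: [0.4, 0.4, -0.1]
width: 0.0875
gripper_force: 0.0
t: 1.18
eef_pos: [0.3782, 0.3023, 0.2268]
ee_rot: [-3.141, 0.0, -1.11]
force: [0.6, 0.6, -0.1]
width: 0.0875
gripper_force: 0.0
t: 1.6
eef_pos: [0.4568, 0.1142, 0.2268]
ee_rot: [-3.141, 0.0, -1.105]
force: [1.2, 0.7, -0.7]
width: 0.0874
gripper_force: 0.0
```

```bash
python3 -m crank '[{"dx":0.003,"dy":-0.04,"dz":0,"twist":0,"grip":1},{"dx":0.006,"dy":-0.08,"dz":0,"twist":0,"grip":1},{"dx":0.006,"dy":-0.12,"dz":0,"twist":0,"grip":1},{"dx":0.004,"dy":-0.16,"dz":0,"twist":0,"grip":1},{"dx":0,"dy":-0.2,"dz":0,"twist":0,"grip":1}]'
python3 -m crank '[{"dx":-0.006,"dy":-0.04,"dz":-0.01,"twist":0,"grip":1},{"dx":-0.012,"dy":-0.08,"dz":-0.02,"twist":0,"grip":1},{"dx":-0.018,"dy":-0.12,"dz":-0.03,"twist":0,"grip":1},{"dx":-0.024,"dy":-0.16,"dz":-0.04,"twist":0,"grip":1},{"dx":-0.028,"dy":-0.2,"dz":-0.05,"twist":0,"grip":1}]'
python3 -m crank '[{"dx":-0.0033,"dy":-0.04,"dz":0,"twist":0,"grip":1},{"dx":-0.0033,"dy":-0.04,"dz":-0.03,"twist":0,"grip":1},{"dx":-0.0033,"dy":-0.04,"dz":-0.06,"twist":0,"grip":1},{"dx":-0.0033,"dy":-0.04,"dz":-0.09,"twist":0,"grip":1},{"dx":-0.0033,"dy":-0.04,"dz":-0.109,"twist":0,"grip":1}]'
python3 - <<'E'
from h import *
a=snap("top","t1",(380,210,440,290),5);b=snap("side","s1",(300,260,400,360),4)
cv2.imwrite("pics/d.png",np.hstack([cv2.resize(a,(300,400),interpolation=2),cv2.resize(b,(400,400),interpolation=2)]))
E
```

```text
t: 2.02
eef_pos: [0.4561, -0.0858, 0.2269]
ee_rot: [-3.141, -0.0, -1.105]
force: [1.7, -0.2, 0.3]
width: 0.0873
gripper_force: 0.0
t: 2.43
eef_pos: [0.4275, -0.2859, 0.1765]
ee_rot: [-3.141, -0.001, -1.105]
force: [1.0, 0.2, 0.9]
width: 0.0875
gripper_force: 0.0
t: 2.85
eef_pos: [0.4235, -0.3239, 0.0649]
ee_rot: [3.14, 0.002, -1.107]
force: [-1.0, -0.0, -0.4]
width: 0.0881
gripper_force: 0.0
```

View pics/d.png

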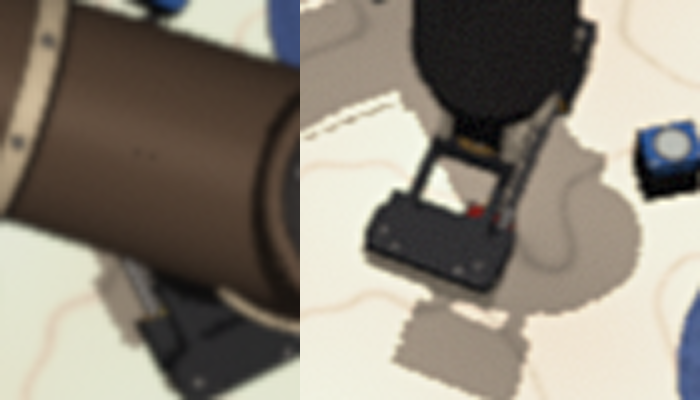

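The side crop shows the fingers straddling the red cube, with its red plate just visible at (475, 210). I'll descend, grip and lift.

```bash
python3 -m crank '[{"dx":0.001,"dy":-0.001,"dz":-0.02,"twist":0,"grip":1},{"dx":0.001,"dy":-0.001,"dz":-0.04,"twist":0,"grip":1},{"dx":0.001,"dy":-0.001,"dz":-0.049,"twist":0,"grip":1},{"dx":0.001,"dy":-0.001,"dz":-0.049,"twist":0,"grip":1},{"dx":0.001,"dy":-0.001,"dz":-0.049,"twist":0,"grip":-1}]' 15
python3 -m crank '[{"dx":0,"dy":0,"dz":0,"twist":0,"grip":-1},{"dx":0,"dy":0,"dz":0,"twist":0,"grip":-1},{"dx":0,"dy":0,"dz":0,"twist":0,"grip":-1},{"dx":0,"dy":0,"dz":0,"twist":0,"grip":-1},{"dx":0,"dy":0,"dz":0,"twist":0,"grip":-1}]' 15
```

```text
t: 3.37
eef_pos: [0.4266, -0.3251, 0.0195]
ee_rot: [-3.142, -0.0, -1.104]
force: [-0.2, -1.0, 1.4]
width: 0.0848
gripper_force: 0.0
t: 3.78
eef_pos: [0.4263, -0.325, 0.019]
ee_rot: [-3.141, -0.001, -1.105]
force: [0.3, -0.3, -0.4]
width: 0.0535
gripper_force: 0.0
```

```bash
python3 -m crank '[{"dx":0,"dy":0,"dz":0,"twist":0,"grip":-1},{"dx":0,"dy":0,"dz":0,"twist":0,"grip":-1},{"dx":0,"dy":0,"dz":0,"twist":0,"grip":-1},{"dx":0,"dy":0,"dz":0,"twist":0,"grip":-1},{"dx":0,"dy":0,"dz":0,"twist":0,"grip":-1}]' 15
python3 -m crank '[{"dx":0,"dy":0,"dz":0.005,"twist":0,"grip":-1},{"dx":0,"dy":0,"dz":0.02,"twist":0,"grip":-1},{"dx":0,"dy":0,"dz":0.04,"twist":0,"grip":-1},{"dx":0,"dy":0,"dz":0.06,"twist":0,"grip":-1},{"dx":0,"dy":0,"dz":0.08,"twist":0,"grip":-1}]' 15
```

```text
t: 4.2
eef_pos: [0.4259, -0.325, 0.0187]
ee_rot: [3.141, 0.0, -1.105]
force: [-1.7, -0.7, 2.7]
width: 0.0396
gripper_force: 15.0
t: 4.62
eef_pos: [0.4259, -0.3248, 0.0994]
ee_rot: [3.141, 0.0, -1.105]
force: [0.7, 0.5, -1.5]
width: 0.04
gripper_force: 15.0
```

```bash
python3 -m crank '[{"dx":0.015,"dy":0.036,"dz":0,"twist":-6,"grip":-1},{"dx":0.03,"dy":0.072,"dz":0,"twist":-12,"grip":-1},{"dx":0.045,"dy":0.108,"dz":0,"twist":-18,"grip":-1},{"dx":0.06,"dy":0.144,"dz":0,"twist":-24,"grip":-1},{"dx":0.075,"dy":0.18,"dz":0,"twist":-28.4,"grip":-1}]' 15
python3 -m crank '[{"dx":0.012,"dy":0.028,"dz":0,"twist":0,"grip":-1},{"dx":0.025,"dy":0.057,"dz":0,"twist":0,"grip":-1},{"dx":0.0369,"dy":0.0856,"dz":0,"twist":0,"grip":-1},{"dx":0.0369,"dy":0.0856,"dz":-0.02,"twist":0,"grip":-1},{"dx":0.0369,"dy":0.0856,"dz":-0.04,"twist":0,"grip":-1}]' 15
python3 - <<'E'
from h import *
a=snap("top","t2",(270,175,370,275),4);b=snap("side","s2",(270,180,370,280),4)
cv2.imwrite("pics/e.png",np.hstack([cv2.resize(a,(400,400),interpolation=2),cv2.resize(b,(400,400),interpolation=2)]))
E
```

```text
t: 5.03
eef_pos: [0.5014, -0.1432, 0.0989]
ee_rot: [-3.141, 0.0, -1.607]
force: [1.1, -0.5, -1.7]
width: 0.0399
gripper_force: 15.0
t: 5.45
eef_pos: [0.5399, -0.0571, 0.0593]
ee_rot: [-3.138, 0.001, -1.598]
force: [-0.6, -0.1, -1.6]
width: 0.0398
gripper_force: 15.0
```

View pics/e.png

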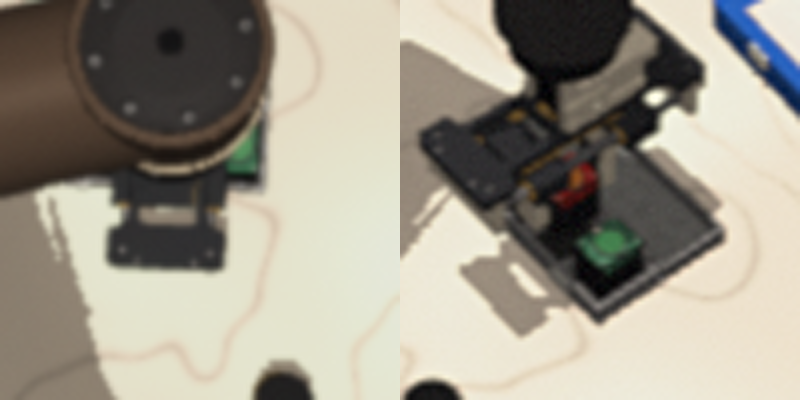

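The side view shows red hanging above cell 1, behind green, with its plate at about (575, 190). I'll lower it, watching the force.

```bash
python3 -m crank '[{"dx":0,"dy":0,"dz":-0.01,"twist":0,"grip":-1},{"dx":0,"dy":0,"dz":-0.018,"twist":0,"grip":-1},{"dx":0,"dy":0,"dz":-0.024,"twist":0,"grip":-1},{"dx":0,"dy":0,"dz":-0.029,"twist":0,"grip":-1},{"dx":0,"dy":0,"dz":-0.031,"twist":0,"grip":-1}]' 15
```

```text
t: 5.97
eef_pos: [0.5377, -0.0597, 0.027]
ee_rot: [3.141, -0.0, -1.601]
force: [-0.4, -0.6, -1.6]
width: 0.0397
gripper_force: 15.0
```

```bash
python3 -m crank '[{"dx":0,"dy":0,"dz":-0.001,"twist":0,"grip":-1},{"dx":0,"dy":0,"dz":-0.0025,"twist":0,"grip":-1},{"dx":0,"dy":0,"dz":-0.0025,"twist":0,"grip":-1},{"dx":0,"dy":0,"dz":-0.0025,"twist":0,"grip":-1},{"dx":0,"dy":0,"dz":-0.0025,"twist":0,"grip":-1}]' 15
python3 -m crank '[{"dx":0,"dy":0,"dz":0,"twist":0,"grip":0.2},{"dx":0,"dy":0,"dz":0,"twist":0,"grip":0.4},{"dx":0,"dy":0,"dz":0,"twist":0,"grip":0.6},{"dx":0,"dy":0,"dz":0,"twist":0,"grip":0.6},{"dx":0,"dy":0,"dz":0,"twist":0,"grip":0.6}]'
python3 -m crank '[{"dx":0,"dy":0,"dz":0.02,"twist":0,"grip":0.8},{"dx":0,"dy":0,"dz":0.05,"twist":0,"grip":1},{"dx":0,"dy":0,"dz":0.08,"twist":0,"grip":1},{"dx":0,"dy":-0.03,"dz":0.1,"twist":-5,"grip":1},{"dx":0,"dy":-0.07,"dz":0.1,"twist":-10,"grip":1}]'
```

```text
t: 6.38
eef_pos: [0.5381, -0.0593, 0.0253]
ee_rot: [-3.141, 0.0, -1.601]
force: [-0.2, 0.8, -1.4]
width: 0.0401
gripper_force: 15.0
t: 6.8
eef_pos: [0.538, -0.0593, 0.0252]
ee_rot: [-3.141, 0.0, -1.601]
force: [0.3, 0.1, 0.6]
width: 0.0665
gripper_force: 0.0
t: 7.22
eef_pos: [0.5413, -0.1283, 0.1303]
ee_rot: [-3.133, 0.002, -1.774]
force: [1.2, -0.6, -0.1]
width: 0.0875
gripper_force: 0.0
```

```bash
python3 -m crank '[{"dx":0.005,"dy":-0.04,"dz":0,"twist":-5,"grip":1},{"dx":0.01,"dy":-0.08,"dz":0,"twist":-10,"grip":1},{"dx":0.015,"dy":-0.12,"dz":0,"twist":-15,"grip":1},{"dx":0.02,"dy":-0.16,"dz":0,"twist":-19.3,"grip":1},{"dx":0.026,"dy":-0.2,"dz":0,"twist":-19.3,"grip":1}]'
python3 -m crank '[{"dx":0,"dy":-0.0287,"dz":0,"twist":0,"grip":1},{"dx":0,"dy":-0.0287,"dz":-0.02,"twist":0,"grip":1},{"dx":0,"dy":-0.0287,"dz":-0.04,"twist":0,"grip":1},{"dx":0,"dy":-0.0287,"dz":-0.05,"twist":0,"grip":1},{"dx":0,"dy":-0.0287,"dz":-0.06,"twist":0,"grip":1}]'
python3 - <<'E'
from h import *
b=snap("side","s3",(345,250,425,330),5)
E
```

```text
t: 7.63
eef_pos: [0.5637, -0.3313, 0.1252]
ee_rot: [-3.142, 0.0, -2.117]
force: [0.4, 0.1, 0.1]
width: 0.0876
gripper_force: 0.0
t: 8.05
eef_pos: [0.5633, -0.358, 0.0638]
ee_rot: [3.14, -0.0, -2.112]
force: [-0.5, 0.6, 1.2]
width: 0.0875
gripper_force: 0.0
```

View pics/s3.png

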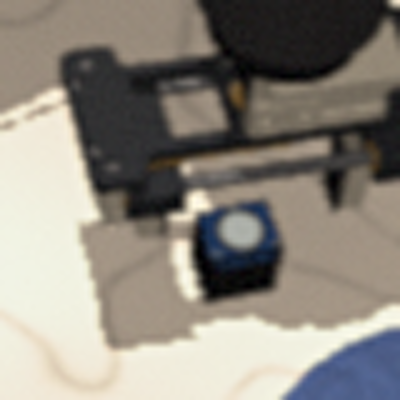

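The side crop shows the blue cube between the open fingers, with its disc at crop (240, 230), full-frame (393, 296). That agrees with the earlier position, so I'll grip it.

```bash
python3 -m crank '[{"dx":0.0005,"dy":0,"dz":-0.02,"twist":0,"grip":1},{"dx":0.0005,"dy":0,"dz":-0.04,"twist":0,"grip":0.6},{"dx":0.0005,"dy":0,"dz":-0.046,"twist":0,"grip":-1},{"dx":0.0005,"dy":0,"dz":-0.046,"twist":0,"grip":-1},{"dx":0.0005,"dy":0,"dz":-0.046,"twist":0,"grip":-1}]' 15
python3 -m crank '[{"dx":0,"dy":0,"dz":0,"twist":0,"grip":-1},{"dx":0,"dy":0,"dz":0,"twist":0,"grip":-1},{"dx":0,"dy":0,"dz":0,"twist":0,"grip":-1},{"dx":0,"dy":0,"dz":0,"twist":0,"grip":-1},{"dx":0,"dy":0,"dz":0,"twist":0,"grip":-1}]' 15
python3 -m crank '[{"dx":0,"dy":0,"dz":0,"twist":0,"grip":-1},{"dx":0,"dy":0,"dz":0,"twist":0,"grip":-1},{"dx":0,"dy":0,"dz":0,"twist":0,"grip":-1},{"dx":0,"dy":0,"dz":0,"twist":0,"grip":-1},{"dx":0,"dy":0,"dz":0.01,"twist":0,"grip":-1}]' 15
```

```text
t: 8.52
eef_pos: [0.565, -0.3579, 0.0198]
ee_rot: [-3.141, -0.0, -2.111]
force: [0.8, -0.5, 0.6]
width: 0.0665
gripper_force: 0.0
t: 8.93
eef_pos: [0.5648, -0.3581, 0.0199]
ee_rot: [-3.141, 0.0, -2.112]
force: [-1.7, 1.6, 5.1]
width: 0.0402
gripper_force: 14.9
t: 9.35
eef_pos: [0.5633, -0.3575, 0.0277]
ee_rot: [3.139, -0.0, -2.113]
force: [0.3, -0.5, -1.6]
width: 0.0399
gripper_force: 14.9
```

```bash
python3 -m crank '[{"dx":0,"dy":0,"dz":0.035,"twist":0,"grip":-1},{"dx":0,"dy":0.02,"dz":0.07,"twist":0,"grip":-1},{"dx":-0.003,"dy":0.055,"dz":0.075,"twist":5,"grip":-1},{"dx":-0.006,"dy":0.095,"dz":0.075,"twist":10,"grip":-1},{"dx":-0.01,"dy":0.135,"dz":0.075,"twist":15,"grip":-1}]' 15
python3 -m crank '[{"dx":-0.003,"dy":0.04,"dz":0,"twist":5,"grip":-1},{"dx":-0.006,"dy":0.08,"dz":0,"twist":10,"grip":-1},{"dx":-0.009,"dy":0.12,"dz":0,"twist":14.3,"grip":-1},{"dx":-0.012,"dy":0.16,"dz":0,"twist":14.3,"grip":-1},{"dx":-0.014,"dy":0.2,"dz":0,"twist":14.3,"grip":-1}]' 15
python3 -m crank '[{"dx":0,"dy":0.03,"dz":0,"twist":0,"grip":-1},{"dx":0,"dy":0.0538,"dz":0,"twist":0,"grip":-1},{"dx":0,"dy":0.0538,"dz":-0.02,"twist":0,"grip":-1},{"dx":0,"dy":0.0538,"dz":-0.04,"twist":0,"grip":-1},{"dx":0,"dy":0.0538,"dz":-0.05,"twist":0,"grip":-1}]' 15
python3 -c "
from station import arm
arm.grab_frame('side');s=arm.get_state();print(s['eef_pos'],s['ee_rot'])"
```

```text
t: 9.77
eef_pos: [0.5547, -0.2222, 0.1054]
ee_rot: [-3.139, 0.001, -1.848]
force: [1.8, 0.3, -2.1]
width: 0.0402
gripper_force: 14.9
t: 10.18
eef_pos: [0.5399, -0.0212, 0.1048]
ee_rot: [-3.141, 0.0, -1.6]
force: [1.1, -0.1, -1.0]
width: 0.0404
gripper_force: 14.9
t: 10.6
eef_pos: [0.5395, 0.0312, 0.0527]
ee_rot: [3.14, -0.0, -1.6]
force: [0.1, -0.1, -1.0]
width: 0.04
gripper_force: 14.9
[0.53860545 0.03046374 0.05134348] [ 3.13764406e+00 -1.20996975e-03 -1.60086576e+00]
```

```bash
python3 -m crank '[{"dx":0.001,"dy":0,"dz":-0.006,"twist":0,"grip":-1},{"dx":0.001,"dy":0,"dz":-0.012,"twist":0,"grip":-1},{"dx":0.001,"dy":0,"dz":-0.018,"twist":0,"grip":-1},{"dx":0.001,"dy":0,"dz":-0.024,"twist":0,"grip":-1},{"dx":0.001,"dy":0,"dz":-0.026,"twist":0,"grip":-1}]' 15
```

```text
t: 11.07
eef_pos: [0.5412, 0.0304, 0.0274]
ee_rot: [3.141, -0.0, -1.601]
force: [0.1, 0.1, -1.7]
width: 0.0399
gripper_force: 14.9
```

```bash
python3 -m crank '[{"dx":0,"dy":0,"dz":-0.001,"twist":0,"grip":-1},{"dx":0,"dy":0,"dz":-0.002,"twist":0,"grip":-1},{"dx":0,"dy":0,"dz":-0.002,"twist":0,"grip":-1},{"dx":0,"dy":0,"dz":-0.002,"twist":0,"grip":-1},{"dx":0,"dy":0,"dz":-0.002,"twist":0,"grip":-1}]' 15
python3 -m crank '[{"dx":0,"dy":0,"dz":0,"twist":0,"grip":0.2},{"dx":0,"dy":0,"dz":0,"twist":0,"grip":0.4},{"dx":0,"dy":0,"dz":0,"twist":0,"grip":0.6},{"dx":0,"dy":0,"dz":0,"twist":0,"grip":0.6},{"dx":0,"dy":0,"dz":0,"twist":0,"grip":0.6}]'
python3 -m crank '[{"dx":0,"dy":0,"dz":0.02,"twist":0,"grip":1},{"dx":0,"dy":0,"dz":0.06,"twist":0,"grip":1},{"dx":0,"dy":0,"dz":0.09,"twist":0,"grip":1},{"dx":-0.02,"dy":-0.03,"dz":0.1,"twist":0,"grip":1},{"dx":-0.02,"dy":-0.07,"dz":0.1,"twist":0,"grip":1}]'
python3 -m crank '[{"dx":0,"dy":-0.04,"dz":0,"twist":0,"grip":1},{"dx":0,"dy":-0.08,"dz":0,"twist":0,"grip":1},{"dx":0,"dy":-0.12,"dz":0,"twist":0,"grip":1},{"dx":0,"dy":-0.16,"dz":0,"twist":0,"grip":1},{"dx":0,"dy":-0.2,"dz":0,"twist":0,"grip":1}]'
python3 - <<'E'
from h import *
a=snap("top","t4",(270,175,350,255),5);b=snap("side","s4",(275,195,355,275),5)
cv2.imwrite("pics/f.png",np.hstack([cv2.resize(a,(400,400),interpolation=2),cv2.resize(b,(400,400),interpolation=2)]))
E
```

```text
t: 11.48
eef_pos: [0.5417, 0.0309, 0.0263]
ee_rot: [-3.141, 0.0, -1.601]
force: [-0.6, -0.1, -2.1]
width: 0.0399
gripper_force: 14.9
t: 11.9
eef_pos: [0.5415, 0.0308, 0.0261]
ee_rot: [-3.141, 0.0, -1.601]
force: [-0.6, 0.0, 1.0]
width: 0.0669
gripper_force: 0.0
t: 12.32
eef_pos: [0.5216, -0.0379, 0.1295]
ee_rot: [-3.136, 0.002, -1.597]
force: [0.2, -0.8, -1.1]
width: 0.0875
gripper_force: 0.0
t: 12.73
eef_pos: [0.5211, -0.2411, 0.1263]
ee_rot: [-3.141, -0.0, -1.6]
force: [0.9, 1.0, 0.1]
width: 0.0875
gripper_force: 0.0
```

View pics/f.png

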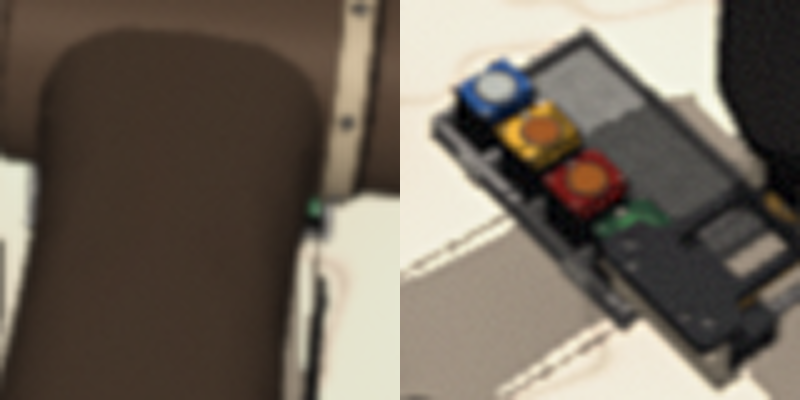

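The side view shows blue in cell 3, yellow in cell 2 and red in cell 1, all upright, with green in cell 0. Now I'll grip green with the pads.

```bash
python3 -m crank '[{"dx":0.004,"dy":0.035,"dz":0,"twist":0,"grip":1},{"dx":0.008,"dy":0.07,"dz":0,"twist":0,"grip":1},{"dx":0.012,"dy":0.105,"dz":0,"twist":0,"grip":1},{"dx":0.0155,"dy":0.1349,"dz":0,"twist":0,"grip":1},{"dx":0.0155,"dy":0.1349,"dz":-0.02,"twist":0,"grip":1}]'
python3 -m crank '[{"dx":0,"dy":0,"dz":-0.03,"twist":0,"grip":1},{"dx":0,"dy":0,"dz":-0.05,"twist":0,"grip":1},{"dx":0,"dy":0,"dz":-0.065,"twist":0,"grip":1},{"dx":0,"dy":0,"dz":-0.075,"twist":0,"grip":1},{"dx":0,"dy":0,"dz":-0.08,"twist":0,"grip":0.5}]'
python3 -m crank '[{"dx":0,"dy":0,"dz":-0.002,"twist":0,"grip":-1},{"dx":0,"dy":0,"dz":-0.002,"twist":0,"grip":-1},{"dx":0,"dy":0,"dz":-0.002,"twist":0,"grip":-1},{"dx":0,"dy":0,"dz":-0.002,"twist":0,"grip":-1},{"dx":0,"dy":0,"dz":-0.002,"twist":0,"grip":-1}]' 6
python3 -m crank '[{"dx":0,"dy":0,"dz":0,"twist":0,"grip":-1},{"dx":0,"dy":0,"dz":0,"twist":0,"grip":-1},{"dx":0,"dy":0,"dz":0,"twist":0,"grip":-1},{"dx":0,"dy":0,"dz":0,"twist":0,"grip":-1},{"dx":0,"dy":0,"dz":0,"twist":0,"grip":-1}]' 6
```

```text
t: 13.25
eef_pos: [0.5403, -0.1002, 0.1095]
ee_rot: [-3.134, 0.001, -1.597]
force: [0.8, 0.3, 0.5]
width: 0.0879
gripper_force: 0.0
t: 13.67
eef_pos: [0.5362, -0.1041, 0.0247]
ee_rot: [3.14, -0.0, -1.601]
force: [-0.2, -0.6, -0.1]
width: 0.0851
gripper_force: 0.0
t: 14.08
eef_pos: [0.5375, -0.1043, 0.0249]
ee_rot: [-3.14, 0.0, -1.601]
force: [-0.9, -0.0, -0.4]
width: 0.0528
gripper_force: 0.0
t: 14.5
eef_pos: [0.5372, -0.1043, 0.0244]
ee_rot: [-3.141, -0.0, -1.601]
force: [-0.9, -0.1, 5.7]
width: 0.0403
gripper_force: 5.9
```

```bash
python3 -m crank '[{"dx":0,"dy":0,"dz":0.002,"twist":0,"grip":-1},{"dx":0,"dy":0,"dz":0.005,"twist":0,"grip":-1},{"dx":0,"dy":0,"dz":0.009,"twist":0,"grip":-1},{"dx":0,"dy":0,"dz":0.009,"twist":0,"grip":-1},{"dx":0,"dy":-0.001,"dz":0.009,"twist":0,"grip":-1}]' 6
for i in 1; do python3 -m crank '[{"dx":0,"dy":-0.0005,"dz":0,"twist":0,"grip":-1},{"dx":0,"dy":-0.001,"dz":0,"twist":0,"grip":-1},{"dx":0,"dy":-0.0015,"dz":0,"twist":0,"grip":-1},{"dx":0,"dy":-0.002,"dz":0,"twist":0,"grip":-1},{"dx":0,"dy":-0.002,"dz":0,"twist":0,"grip":-1}]' 6; done
python3 -m crank '[{"dx":0,"dy":-0.0005,"dz":0,"twist":0,"grip":-1},{"dx":0,"dy":-0.001,"dz":0,"twist":0,"grip":-1},{"dx":0,"dy":-0.0015,"dz":0,"twist":0,"grip":-1},{"dx":0,"dy":-0.002,"dz":0,"twist":0,"grip":-1},{"dx":0,"dy":-0.002,"dz":0,"twist":0,"grip":-1}]' 6
python3 -m crank '[{"dx":0,"dy":-0.0005,"dz":0,"twist":0,"grip":-1},{"dx":0,"dy":-0.001,"dz":0,"twist":0,"grip":-1},{"dx":0,"dy":-0.0015,"dz":0,"twist":0,"grip":-1},{"dx":0,"dy":-0.002,"dz":0,"twist":0,"grip":-1},{"dx":0,"dy":-0.002,"dz":0,"twist":0,"grip":-1}]' 6
```

```text
t: 14.92
eef_pos: [0.5372, -0.1052, 0.0333]
ee_rot: [-3.141, 0.0, -1.601]
force: [0.1, 0.9, -0.6]
width: 0.0399
gripper_force: 5.9
t: 15.33
eef_pos: [0.5368, -0.1073, 0.0329]
ee_rot: [3.141, 0.0, -1.601]
force: [0.4, 0.4, -1.3]
width: 0.0404
gripper_force: 5.9
t: 15.75
eef_pos: [0.5373, -0.1091, 0.0332]
ee_rot: [-3.141, 0.0, -1.601]
force: [-0.8, 3.8, 1.7]
width: 0.0398
gripper_force: 6.0
t: 16.17
eef_pos: [0.5373, -0.1113, 0.0332]
ee_rot: [-3.141, 0.0, -1.601]
force: [-0.2, 3.6, 2.8]
width: 0.04
gripper_force: 6.0
```

```bash
python3 -m crank '[{"dx":0,"dy":-0.001,"dz":0,"twist":0,"grip":-1},{"dx":0,"dy":-0.002,"dz":0,"twist":0,"grip":-1},{"dx":0,"dy":-0.003,"dz":0,"twist":0,"grip":-1},{"dx":0,"dy":-0.004,"dz":0,"twist":0,"grip":-1},{"dx":0,"dy":-0.004,"dz":0,"twist":0,"grip":-1}]' 6
python3 -m crank '[{"dx":0,"dy":-0.001,"dz":0,"twist":0,"grip":-1},{"dx":0,"dy":-0.002,"dz":0,"twist":0,"grip":-1},{"dx":0,"dy":-0.003,"dz":0,"twist":0,"grip":-1},{"dx":0,"dy":-0.004,"dz":0,"twist":0,"grip":-1},{"dx":0,"dy":-0.004,"dz":0,"twist":0,"grip":-1}]' 6
python3 -m crank '[{"dx":0,"dy":0,"dz":0,"twist":0,"grip":-1},{"dx":0,"dy":0,"dz":0,"twist":0,"grip":-1},{"dx":0,"dy":0,"dz":0,"twist":0,"grip":-1},{"dx":0,"dy":0.001,"dz":0,"twist":0,"grip":-1},{"dx":0,"dy":0.002,"dz":0.001,"twist":0,"grip":-1}]' 25
python3 -m crank '[{"dx":0,"dy":0,"dz":0.005,"twist":0,"grip":-1},{"dx":0,"dy":0,"dz":0.02,"twist":0,"grip":-1},{"dx":0,"dy":0,"dz":0.05,"twist":0,"grip":-1},{"dx":0,"dy":0,"dz":0.09,"twist":0,"grip":-1},{"dx":0,"dy":0,"dz":0.13,"twist":0,"grip":-1}]' 25
```

```text
t: 16.58
eef_pos: [0.5371, -0.1155, 0.0331]
ee_rot: [-3.141, -0.0, -1.601]
force: [-0.0, 2.8, 2.5]
width: 0.0399
gripper_force: 6.0
t: 17.0
eef_pos: [0.537, -0.1196, 0.0331]
ee_rot: [3.142, -0.0, -1.601]
force: [0.5, 3.2, 2.4]
width: 0.0404
gripper_force: 6.0
t: 17.42
eef_pos: [0.5359, -0.1176, 0.0334]
ee_rot: [3.14, -0.0, -1.601]
force: [0.3, -0.4, -0.3]
width: 0.0397
gripper_force: 25.0
t: 17.83
eef_pos: [0.5357, -0.1176, 0.165]
ee_rot: [3.139, -0.001, -1.601]
force: [0.9, -0.4, -1.1]
width: 0.0399
gripper_force: 25.0
```

```bash
python3 -m crank '[{"dx":0.002,"dy":0.036,"dz":0.012,"twist":-4,"grip":-1},{"dx":0.004,"dy":0.075,"dz":0.025,"twist":-8,"grip":-1},{"dx":0.006,"dy":0.115,"dz":0.038,"twist":-12,"grip":-1},{"dx":0.008,"dy":0.15,"dz":0.038,"twist":-15.6,"grip":-1},{"dx":0.01,"dy":0.19,"dz":0.038,"twist":-15.6,"grip":-1}]' 25
python3 -m crank '[{"dx":0.001,"dy":0.02,"dz":0,"twist":0,"grip":-1},{"dx":0.002,"dy":0.04,"dz":0,"twist":0,"grip":-1},{"dx":0.003,"dy":0.06,"dz":0,"twist":0,"grip":-1},{"dx":0.004,"dy":0.08,"dz":0,"twist":0,"grip":-1},{"dx":0.005,"dy":0.1,"dz":0,"twist":0,"grip":-1}]' 25
python3 - <<'E'
from h import *
f=arm.grab_frame("side")[:,:,::-1];s=arm.get_state();np.save("pose.npy",s["eef_pos"]);cv2.imwrite("pics/full5.png",f);t=arm.grab_frame("top")[:,:,::-1];cv2.imwrite("pics/top5.png",t)
print(s["eef_pos"],s["ee_rot"])
p=s["eef_pos"]
print(proj("side",p),proj("top",p))
h=cv2.cvtColor(f,cv2.COLOR_BGR2HSV);m=((h[...,0]>60)&(h[...,0]<85)&(h[...,1]>90)&(h[...,2]>30));m[:, :150]=0
ys,xs=np.nonzero(m);print(len(xs), xs.min(),xs.max(),ys.min(),ys.max())
E
```

```text
t: 18.25
eef_pos: [0.5468, 0.0739, 0.2036]
ee_rot: [-3.14, 0.001, -1.878]
force: [1.1, -1.2, -1.0]
width: 0.0397
gripper_force: 25.0
t: 18.67
eef_pos: [0.5515, 0.1735, 0.2022]
ee_rot: [3.141, -0.001, -1.873]
force: [0.6, 0.6, -0.9]
width: 0.0396
gripper_force: 25.0
[0.55214511 0.1761742  0.20210952] [-3.14143699e+00  3.85860193e-04 -1.87168366e+00]
[[261.9 146.9]] [[221.7 197. ]]
152 150 321 0 177
```

```bash
cat > ov.py <<'E'
from h import *
f=cv2.imread("pics/full5.png");p=np.load("pose.npy");S=8
c=proj("side",p+[0,0,.01])[0].round().astype(int);x0,y0=c[0]-25,c[1]-18
C=np.array([[x,y,z] for x in(-.016,.016) for y in(-.02,.02) for z in(-.022,.022)])
E=[(i,j) for i in range(8) for j in range(i) if bin(i^j).count("1")==1]
T=[]
for th in(None,10,20,30):
    g=cv2.resize(f[y0:y0+37,x0:x0+50],(400,296),interpolation=cv2.INTER_CUBIC)
    if th is None: g=np.clip(g*1.8,0,255).astype(np.uint8)
    else:
        A=R.from_euler("ZY",[np.radians(72.8),-np.radians(th)]).as_matrix()
        W=p+[0,0,.019]+(C-[0,0,.0154])@A.T;P=((proj("side",W)-[x0,y0]+.5)*S).astype(int)
        g=np.clip(g*1.8,0,255).astype(np.uint8)
        for i,j in E: cv2.line(g,tuple(map(int,P[i])),tuple(map(int,P[j])),(0,255,255) if C[i,2]>0 and C[j,2]>0 else (255,0,255),1)
    T.append(g)
cv2.imwrite("pics/g.png",np.vstack([np.hstack(T[:2]),np.hstack(T[2:])]))
E
python3 ov.py
```

```text
(no output)
```

View pics/g.png

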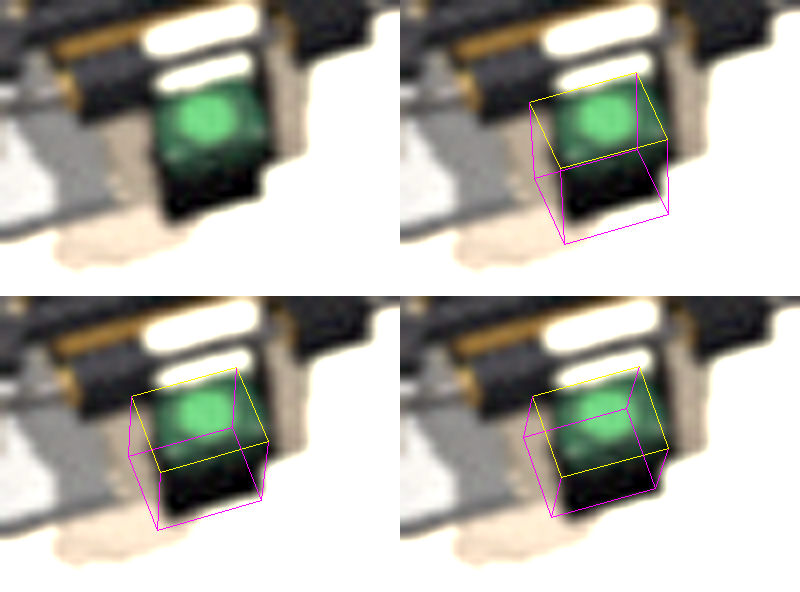

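The overlay agrees with a tilt of about 20–24° (black back face about 60 zoomed px tall, against 58 for the 20° model and 40 for 30°), and the push geometry gives about 21°. The position matches to about 2 mm. I'll move to the focus.

```bash
python3 -m crank '[{"dx":0,"dy":0.015,"dz":0.001,"twist":0,"grip":-1},{"dx":0,"dy":0.035,"dz":0.001,"twist":0,"grip":-1},{"dx":0,"dy":0.055,"dz":0.001,"twist":0,"grip":-1},{"dx":0,"dy":0.068,"dz":0.001,"twist":0,"grip":-1},{"dx":0,"dy":0.0755,"dz":0.001,"twist":0,"grip":-1}]' 25
python3 -m crank '[{"dx":0,"dy":0,"dz":0,"twist":0,"grip":-1},{"dx":0,"dy":0,"dz":0,"twist":0,"grip":-1},{"dx":0,"dy":0,"dz":0,"twist":0,"grip":-1},{"dx":0,"dy":0,"dz":0,"twist":0,"grip":-1},{"dx":0,"dy":0,"dz":0,"twist":0,"grip":-1}]' 25
python3 - <<'E'
from h import *
f=arm.grab_frame("side");s=arm.get_state();print(s["eef_pos"],s["ee_rot"],s["force"].round(1) if hasattr(s["force"],"round") else s["force"],s["gripper_force"])
p=s["eef_pos"]
h=cv2.cvtColor(f,cv2.COLOR_RGB2HSV);u,v=proj("side",p+[0,0,.03])[0]
m=((h[...,0]>50)&(h[...,0]<90)&(h[...,1]>80)&(h[...,2]>80));ys,xs=np.nonzero(m)
k=(abs(xs-u)<15)&(abs(ys-v)<15);print("disc px",xs[k].mean(),ys[k].mean(),k.sum())
for th in(10,20,30):
    A=R.from_euler("ZY",[np.radians(72.8),-np.radians(th)]).as_matrix()
    print(th,proj("side",p+[0,0,.019]+A@[0,0,.0066]))
E
```

```text
t: 19.18
eef_pos: [0.5518, 0.2492, 0.203]
ee_rot: [3.141, -0.0, -1.872]
force: [1.1, -0.4, -0.8]
width: 0.04
gripper_force: 25.0
t: 19.6
eef_pos: [0.552, 0.2474, 0.2032]
ee_rot: [-3.142, 0.0, -1.874]
force: [-0.7, -0.7, -1.0]
width: 0.04
gripper_force: 25.0
[0.55202443 0.24755781 0.20319091] [-3.14153684e+00  5.06840500e-05 -1.87366315e+00] [ 0.4  0.6 -0.8] 24.999808967113495
disc px 247.22857142857143 126.77142857142857 35
10 [[246.6 127.8]]
20 [[246.8 128.1]]
30 [[246.9 128.4]]
```

```bash
python3 -m crank '[{"dx":0.0005,"dy":0.002,"dz":0,"twist":0,"grip":-1},{"dx":0.0005,"dy":0.004,"dz":0,"twist":0,"grip":-1},{"dx":0.0005,"dy":0.004,"dz":0,"twist":0,"grip":-1},{"dx":0.0005,"dy":0.004,"dz":0,"twist":0,"grip":-1},{"dx":0.0005,"dy":0.004,"dz":0,"twist":0,"grip":-1}]' 25
python3 -c "
from station import arm
print(arm.job_done())"
```

```text
t: 20.07
eef_pos: [0.5524, 0.2522, 0.203]
ee_rot: [3.142, -0.0, -1.873]
force: [-0.6, 0.4, -1.2]
width: 0.0395
gripper_force: 25.0
the job is handed in; nothing more can be done
None
```

I handed the job in at about 20 s: red is in cell 1 and blue in cell 3, and the arm holds green at the camera focus, tilted about 20–24° by my estimate; the hand-in gave no verdict, so I can't confirm it passed.

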